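Unlatch the spice caddy, add a jar, close it up

TASK

The spice caddy's blue sliding end stop is locked against two jars. Use the wooden dowel to press the spring catch through the small hole in the white latch cover so that the stop springs open, lay the dowel back down on the worktop, stand the third spice jar (the one among the salt shaker and the tins) upright in the caddy in a row with the other two, and push the stop snug so that all three jars are held with no play to speak of. Knock over no jar and leave the salt shaker, the two tins and the mug where they are.

Things in the scene. Friction and masses are not known exactly. Their poses are not given: they have to be found in the camera images.
- caddy: Low wooden caddy fixed to the worktop, 96 (x) by 194 mm (y), floor 8 mm above the worktop. Origin on the worktop, midway between two steel rails; z up. Jars stand in a row along y in the channel between the rails (x from -25 to +25 mm; rails 4 mm thick, tops 34 mm above the worktop; end wall and stop close its ends).
- end_wall (a point): On the inner face of the caddy's fixed wooden end wall, at caddy y = +75 mm, mid-width, 50 mm above the worktop; the wall's top is 87 mm above the worktop. Caddy's axes.
- hole (a point): Centre of the round release hole, 16 mm across, at the outer face of the 5 mm front plate of the white latch cover; 40 mm above the worktop, at caddy (-58, -32) mm. Caddy's axes: the dowel goes in along +x. The cover stands before the front rail: caddy x -58 to -29, y -58 to -6 mm, top 54 mm above the worktop.
- catch: Brass spring catch inside the latch cover, a plate 8 x 13 x 36 mm; at rest its face is 8 mm past the cover's outer face. Origin at worktop height below it. Pushed along caddy +x it moves up to 12 mm (3.6 N at first, about 7 N at the end) and springs back; the stop is freed after 7 to 8 mm, the dowel's tip then being 15 to 16 mm past the outer face.
- end_stop (a joint): Travel of the blue end stop, m: 0 = latched (86 mm from the end wall), grows along caddy -y, away from the wall, to at most 0.070. Freed, it springs open by itself to about 0.05 to 0.065; friction (about 2 N) then holds it wherever it is pushed between 0.031 and 0.070. Three jars in a row hold it at about 0.038. Pulling cannot overcome the catch.
- stop_face (a point): On the stop's inner face (towards the jars), mid-width, 50 mm above the worktop. The stop is a plate 48 mm wide, 12 mm thick, its top 88 mm above the worktop; its outer face is 12 mm further along caddy -y. Caddy's axes.
- dowel: Loose wooden dowel, 0.05 kg, lying on the worktop: a square grip 70 x 18 x 18 mm, from whose +x end a round nose of 10 mm diameter runs 80 mm to a rounded tip. Origin at the centre of the grip's underside, +x along the nose; its axis is 9 mm above the underside. Centre of mass 17 mm from the origin towards the nose.
- dowel_tip (a point): Very tip of the dowel's nose, on its axis, 115 mm from the middle of the grip.
- dowel_grip (a point): Middle of the dowel's square grip, on its axis (9 mm above the worktop when it lies there).
- packed_1: Spice jar with dark brown cap and pale label, already standing in the caddy next to the end wall; 41 mm across, 105 mm tall, 0.11 kg; origin at the centre of its underside, z up its axis; stays in the caddy.
- packed_2: Spice jar with black cap and black label, already standing in the caddy next to the stop; 41 mm across, 105 mm tall, 0.11 kg; origin at the centre of its underside, z up its axis; stays in the caddy.
- jar: Loose spice jar with black cap and dark blue and white label, on the worktop among the salt shaker and the tins, to the left; 41 mm across, 105 mm tall, 0.11 kg; origin at the centre of its underside, z up its axis; to be packed.
- salt_shaker: Glass salt shaker with grey cap, 44 mm across, 90 mm tall, bystander; origin at the centre of its underside.
- food_tin: Low steel food tin, 76 mm across, 58 mm tall, bystander; origin at the centre of its underside.
- green_tin: Small green tin with white cap, 32 mm across, 49 mm tall, bystander; origin at the centre of its underside.
- mug: Orange mug 78 x 108 x 101 mm with handle, bystander; origin at the centre of its underside.
There are look-alikes about, which are no part of the job. What is shaped like the packed_2 but pink or turquoise is not meant.

How it is judged:
By the outcome, as a careful person would: the job done as asked, in the order asked, and still so for the second after the job is handed in, with the robot touching nothing.
It also fails if it takes over 72 s, if anything falls off the work surface, if the arm or the gripper's body presses on something with over 40 N, if the wrist force passes 120 N, or if a joint passes its speed limit or range.

ROBOT

A 7-joint arm with a two-finger parallel gripper is mounted at the origin on a cart in front of the work surface, level with it; the furniture and walls round the work are solid. World frame = base frame: x ahead of the robot, y to its left, z up, the work surface at z = 0. Lengths are in m, angles in rad, forces in N, time in s.
With the tool pointing down it reaches from about 0.425 to 0.875 m from the base axis. Payload 4.7 kg.
Tool frame: the origin (TCP) lies on the centre line of the jaws, within the pads' length; the fingertips stand 22 mm ahead of it and the grasp point (between the pads) lies 3 mm ahead of it (ctrl.tcp_to_tips is the z of the fingertips in the tool frame, in m); z points along the fingers, y is the direction in which the jaws open and shut (so a half turn about z gives the same grasp; the last joint's range is limited). The gripper opens to 87 mm and grips with 3 to 60 N. Pads are 19 mm wide; open, the fingers measure 117 mm over their backs; the gripper's body (75 mm by 190 mm) begins 51 mm behind the grasp point.
Start: joints at [1.272, 0.321, -0.07, 1.45, 0.023, 1.371, -0.057], TCP at [0.2, -0.618, 0.245] pointing down, gripper open.
Joint ranges: [-2.86, 2.86], [-0.3, 2.09], [-1.38, 1.24], [0.06, 2.45], [-1.56, 4.7], [0.09, 2.05], [-2.69, 2.69]. Speed limits (rad/s): [2.57, 2.57, 3.14, 3.14, 3.14, 3.14, 3.14].

INTERFACE

Orientations are given as a rotation vector (axis times angle).
In Python, from bench import ctrl, cams gives the robot as it stands.
- The arm moves only by the tool move_arm, never from a script. Its argument "deltas" is a list of rows, each an object with "linear": the shift along the tool's x, y, z as a fraction of full scale, a list of three; "turn": the turn, a rotation vector about the tool's x, y, z as a fraction of full scale, a list of three; "claw": the closure, from 0 (fully open) to 1 (shut). In form: [{"linear": [tx, ty, tz], "turn": [wx, wy, wz], "claw": claw}, ...]. A call has 1 to 20 rows; each row shifts and turns the commanded pose from where the row before left it, along the tool's axes as they then stand; what a row does not reach is not made up. Full scale, the value 1, is 0.03 m for a shift and 4 degrees for a turn. A row lasts 1/12 s, in which the tool goes at most 41.7 mm and 7.16 degrees, less where a joint would pass 70% of its speed; a pose out of reach is approached as far as the arm can. A call with a number of a shift or a turn outside -1 to 1 is refused whole. A call with a gripper value outside its range is refused whole. The fingers move at their own pace and stop on an object; "grip_force" is the grip in N (left out, the last holds). Time passes only in rows, so rows that do not move let the fingers close. It gives the time, the measured TCP pose, the force and the opening at its end, in the units of the state.
- ctrl.get_state(): the state, without advancing time (a new reading comes with each control period).
- cams.get_image(name): name is "side" or "top" or "wrist"; returns a dict with "image" (480x640x3 uint8, red, green, blue), "K" (3x3 intrinsics, pixels), "k1" (the pictures are not rectified: a ray, as slopes to the right and down, at radius r is drawn at 1 + k1 r^2 times it, then the intrinsics apply), "world_from_camera" (4x4, takes a point from camera to world coordinates); the wrist camera has in their place "tool_from_camera" (4x4, takes a point from camera to tool coordinates, whose origin is the TCP and whose axes are the flange's). Camera axes: x right, y down, z forward; pixel columns grow to the right and rows downward; lengths in m; the calibration is good to about 2 mm. A picture is of the moment at which its call begins: read the wrist's pose just before it. There is no depth.
- ctrl.close_job(): hands the job in, once; it reports no verdict.
The state is a dict: "time": time; "joint_positions": joint angles; "qd": joint speeds; "joint_torque": joint torques, N m; "position": TCP position; "tool_rot": TCP orientation; "ft_force": force on the tool from outside, world axes, zero at the start; "torque": the same for the moment, N m; "grip_width": opening from 0.0 (shut) to 1.0 (fully open).
Only numpy, scipy, OpenCV 4.12 (cv2) and the standard library are available. Lean on these libraries where they do the work, as an engineer would, in place of code of your own. Each camera call takes 0.05 s, during which the arm holds its last target. There are 200 camera calls.

## Working session

There is one attempt and no reset: what is moved stays moved. The work goes in short steps, Python scripts to look and compute and a tool call to move; the robot and the scene stay as the last step left them, time stands still between calls to the robot, and variables do not carry over. Pictures are saved under pics/ and viewed, about 8 in all and at most 12, crops included, and the job is handed in when it is done.

Besides the shell and the picture viewer there is one more tool, called after "Emit:" by a JSON object that holds its "api" and its "payload". move_arm: Moves the arm, as the interface text tells. Shift numbers are shares of 0.03 m and turn numbers shares of 4 degrees, none past 1 either way. Its arguments: {"type":"object","properties":{"deltas":{"type":"array"},"grip_force":{"type":"number"}},"required":["deltas"]}

```bash
mkdir -p pics; ls; cat > h.py <<'E'
import numpy as np, cv2
from scipy.spatial.transform import Rotation as R
from bench import ctrl, cams
def grab(name, fn=None):
    s=ctrl.get_state(); d=cams.get_image(name)
    if 'tool_from_camera' in d:
        T=np.eye(4); T[:3,:3]=R.from_rotvec(s['tool_rot']).as_matrix(); T[:3,3]=s['position']
        d['world_from_camera']=T@np.array(d['tool_from_camera'])
    if fn: cv2.imwrite('pics/'+fn, d['image'][:,:,::-1])
    np.savez('pics/%s.npz'%(fn or name), **{k:np.array(v) for k,v in d.items()})
    return d
def ray(d,u,v):
    K=d['K']; x=np.array([(u-K[0,2])/K[0,0],(v-K[1,2])/K[1,1]]); k=float(d['k1']); y=x.copy()
    for _ in range(30): y=x/(1+k*(y@y))
    T=d['world_from_camera']; return T[:3,3], T[:3,:3]@np.array([*y,1])
def onz(d,u,v,z):
    o,r=ray(d,u,v); return o+r*(z-o[2])/r[2]
def proj(d,p):
    T=np.linalg.inv(d['world_from_camera']); c=T[:3,:3]@np.array(p)+T[:3,3]; y=c[:2]/c[2]
    y=y*(1+float(d['k1'])*(y@y)); K=d['K']; return np.array([K[0,0]*y[0]+K[0,2],K[1,1]*y[1]+K[1,2]])
def tri(d1,p1,d2,p2):
    o1,r1=ray(d1,*p1);o2,r2=ray(d2,*p2)
    t=np.linalg.lstsq(np.c_[r1,-r2],o2-o1,rcond=None)[0]
    a=o1+r1*t[0];b=o2+r2*t[1]; return (a+b)/2,np.linalg.norm(a-b)
def load(fn): return dict(np.load('pics/%s.npz'%fn))
E
python3 - <<'E'
from h import *
a=grab('top','top0.png');b=grab('side','side0.png')
for d in(a,b): print(d['world_from_camera'].round(3).tolist(), d['k1'])
s=ctrl.get_state();print(s)
E
```

```text
pics
[[0.005, -0.992, 0.127, 0.41], [-1.0, -0.001, 0.028, -0.004], [-0.027, -0.127, -0.991, 1.343], [0.0, 0.0, 0.0, 1.0]] 0.032808960055534915
[[-0.966, -0.174, 0.19, 0.354], [-0.257, 0.626, -0.737, 0.874], [0.009, -0.761, -0.649, 0.82], [0.0, 0.0, 0.0, 1.0]] -0.14527627087547315
{'time': 0.1, 'joint_positions': array([ 1.27209111,  0.32176871, -0.070091  ,  1.45154046,  0.02261361,
        1.37079125, -0.05691764]), 'qd': array([ 0.00067679, -0.00351689, -0.00169461, -0.00349065, -0.00057797,
        0.00072671, -0.0003342 ]), 'joint_torque': array([ 1.22791989e-03, -4.92567480e+01, -4.05001016e-01, -3.13400424e+01,
       -6.43084198e-02,  3.95010319e-02,  7.33388219e-05]), 'position': array([ 0.19984072, -0.61804459,  0.24356432]), 'tool_rot': array([-3.10158175e+00, -4.89119567e-01,  5.80224166e-04]), 'ft_force': array([-0.06982555,  0.36765558, -0.59910352]), 'torque': array([ 0.0220753 , -0.01670181,  0.02437866]), 'grip_width': 0.9998721798122879}
```

View pics/top0.png

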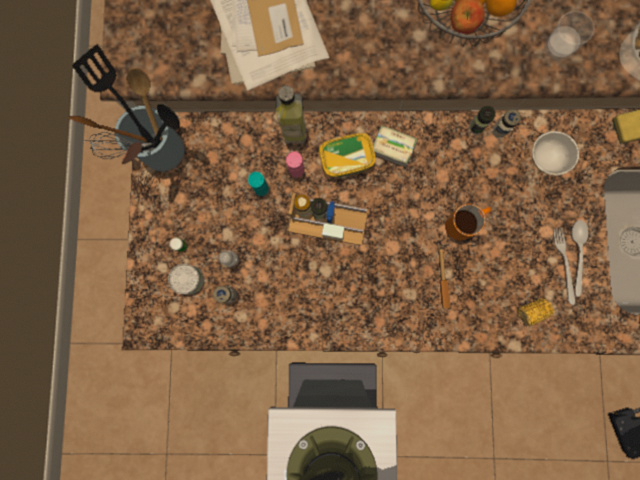

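View pics/side0.png

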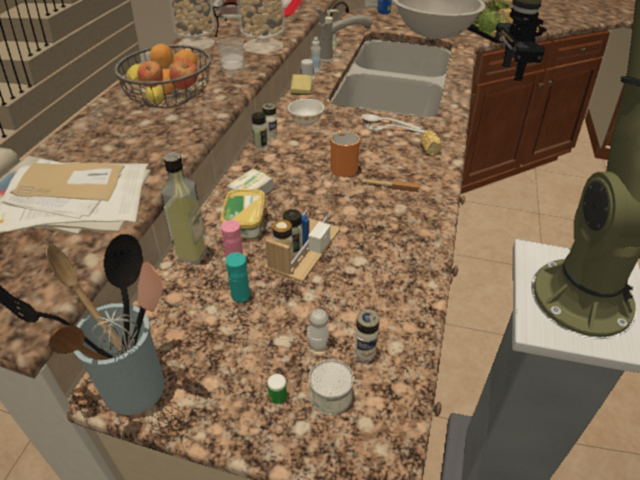

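```bash
python3 - <<'E'
from h import *
a=cv2.imread('pics/top0.png');b=cv2.imread('pics/side0.png')
f=lambda im,x,y,w,h,W,H:cv2.resize(im[y:y+h,x:x+w],(W,H),interpolation=cv2.INTER_CUBIC)
t=f(a,280,185,100,70,400,280); t2=f(a,400,200,100,105,400,420)[:320]
s1=f(b,250,190,100,100,400,400)
s2=f(b,290,290,100,100,400,400)[:200]
left=np.vstack([f(a,280,185,100,70,400,280),f(a,405,240,80,64,400,320)])
right=np.vstack([f(b,255,195,100,75,400,300),f(b,290,295,100,75,400,300)])
cv2.imwrite('pics/c1.png',np.hstack([left,right]))
E
```

```text
(no output)
```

View pics/c1.png

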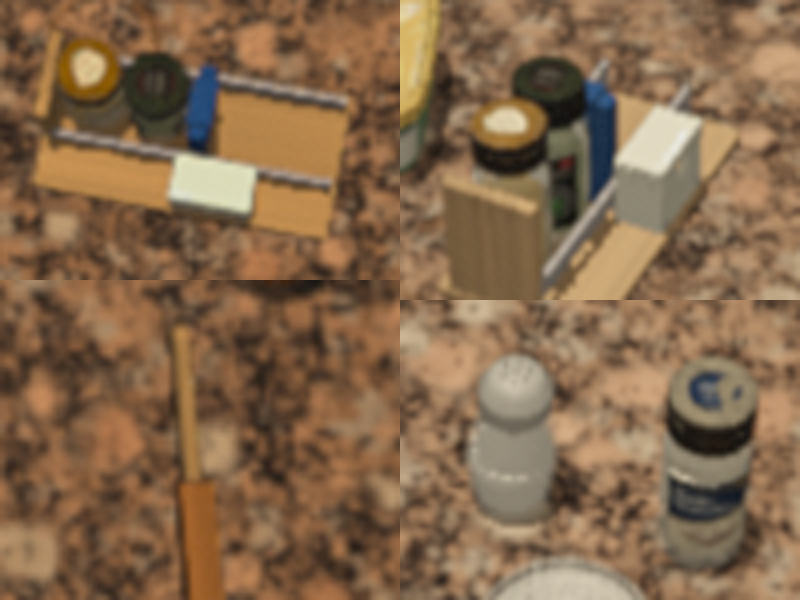

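```bash
python3 - <<'E'
from h import *
a=load('top0.png');b=load('side0.png')
print(a['K'][0,0],b['K'][0,0])
for n,u,v,z in [('jar',224.5,294,.105),('tin',185,279,.058),('green',177,244,.049),('shaker',229,258,.085),('mug',465,223,.1),('p1',302.5,202,.113),('p2',319.5,206,.113),('cover',333.3,230.5,.054),('c--+',288.75,231.75,.008),('c--',361.25,244.25,.008),('c+-',366.75,210,.008),('tip',441.4,249,.009),('shoulder',444.4,280.4,.015),('end',446,306,.018)]:
    print(n,onz(a,u,v,z).round(4)[:2])
print('side')
for n,u,v,z in [('jar',368.3,318.8,.105),('shaker',318.8,313.8,.088),('p1',282,224.5,.113),('p2',292.5,214.5,.113)]:
    print(n,onz(b,u,v,z).round(4)[:2])
E
```

```text
519.2371109920264 534.048435963764
jar [0.4326 0.2562]
tin [0.4702 0.3655]
green [0.5587 0.3917]
shaker [0.5203 0.2519]
mug [ 0.6045 -0.3183]
p1 [0.6538 0.0718]
p2 [0.6439 0.0307]
cover [ 0.5927 -0.0025]
c--+ [0.5959 0.1134]
c-- [ 0.5634 -0.0747]
c+- [ 0.6532 -0.0895]
tip [ 0.5514 -0.2795]
shoulder [ 0.4708 -0.2837]
end [ 0.4067 -0.2853]
side
jar [0.43   0.2671]
shaker [0.5201 0.2646]
p1 [0.6523 0.0719]
p2 [0.6413 0.0343]
```

Emit:
{"api": "move_arm", "payload": {"deltas": [{"linear":[0,0,0],"turn":[0,0,0.93],"claw":0},{"linear":[0,0,0],"turn":[0,0,0.93],"claw":0},{"linear":[0,0,0],"turn":[0,0,0.93],"claw":0},{"linear":[0,0,0],"turn":[0,0,0.93],"claw":0},{"linear":[0.7,-0.89,0.12],"turn":[0,0,0],"claw":0},{"linear":[0.7,-0.89,0.12],"turn":[0,0,0],"claw":0},{"linear":[0.7,-0.89,0.12],"turn":[0,0,0],"claw":0},{"linear":[0.7,-0.89,0.12],"turn":[0,0,0],"claw":0},{"linear":[0.7,-0.89,0.12],"turn":[0,0,0],"claw":0},{"linear":[0.7,-0.89,0.12],"turn":[0,0,0],"claw":0},{"linear":[0.7,-0.89,0.12],"turn":[0,0,0],"claw":0},{"linear":[0.7,-0.89,0.12],"turn":[0,0,0],"claw":0},{"linear":[0.7,-0.89,0.12],"turn":[0,0,0],"claw":0},{"linear":[0.7,-0.89,0.12],"turn":[0,0,0],"claw":0},{"linear":[0.7,-0.89,0.12],"turn":[0,0,0],"claw":0},{"linear":[0.7,-0.89,0.12],"turn":[0,0,0],"claw":0},{"linear":[0,0,0],"turn":[0,0,0],"claw":0},{"linear":[0,0,0],"turn":[0,0,0],"claw":0}]}}

```text
time: 1.6
position: [0.4357, -0.2827, 0.2009]
tool_rot: [-3.14, -0.092, 0.001]
ft_force: [-0.4, -0.2, -0.1]
grip_width: 0.999
```

```bash
cat >> h.py <<'E'
def yaw(s):
    x=R.from_rotvec(s['tool_rot']).as_matrix()[:,0]; return np.degrees(np.arctan2(x[1],x[0]))
def go(p,yw=None):
    "yaw change in tool z degrees and, after that turn, the tool-axis shift in m"
    s=ctrl.get_state(); M=R.from_rotvec(s['tool_rot']).as_matrix(); dt=0
    if yw is not None:
        dt=-((yw-yaw(s)+180)%360-180); M=M@R.from_euler('z',dt,degrees=True).as_matrix()
    print('t',round(s['time'],2),'pos',s['position'].round(4),'yaw',yaw(s).round(2),'tilt',M[:,2].round(3),'F',s['ft_force'].round(1),'w',round(s['grip_width'],3))
    print(' turn deg',round(dt,2),'shift mm',(M.T@(np.array(p)-s['position'])*1000).round(1))
E
python3 - <<'E'
from h import *
d=grab('wrist','w0.png'); go([.4365,-.2855,.02],3); print(ctrl.tcp_to_tips, d['tool_from_camera'].round(3).tolist(),d['K'][0,0])
E
```

```text
t 1.65 pos [ 0.4346 -0.2847  0.201 ] yaw 3.14 tilt [-0.001 -0.    -1.   ] F [-0.5 -0.5 -0.2] w 1.002
 turn deg 0.14 shift mm [  2.1   0.9 181. ]
0.022 [[0.0, -0.963, -0.27, 0.074], [1.0, 0.0, 0.0, 0.0], [-0.0, -0.27, 0.963, -0.141], [0.0, 0.0, 0.0, 1.0]] 388.468626464924
```

View pics/w0.png

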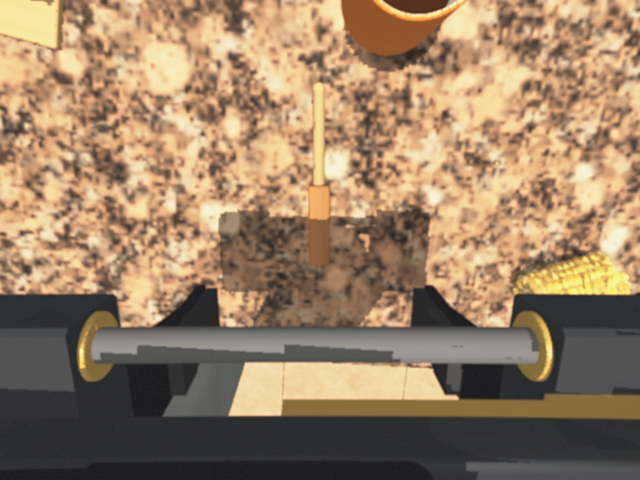

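```bash
python3 - <<'E'
from h import *
d=load('w0.png')
t=onz(d,318.5,84,.009);s=onz(d,318.8,185,.018);e=onz(d,318,266,.018)
for p in(t,s,e):print(p.round(4))
u=t-e;print(np.degrees(np.arctan2(u[1],u[0])),np.linalg.norm(u[:2])); m=(s+e)/2;print(m)
go([m[0],m[1],.022],np.degrees(np.arctan2(u[1],u[0])))
E
```

```text
[ 0.55   -0.2792  0.009 ]
[ 0.4718 -0.2842  0.018 ]
[ 0.4013 -0.2878  0.018 ]
3.3081077906314986 0.14896285597582795
[ 0.43656166 -0.28597418  0.018     ]
t 1.65 pos [ 0.4346 -0.2847  0.201 ] yaw 3.14 tilt [-0.001 -0.    -1.   ] F [-0.5 -0.5 -0.2] w 1.002
 turn deg -0.16 shift mm [  2.1   1.4 179. ]
```

Emit:
{"api": "move_arm", "payload": {"deltas": [{"linear":[0.035,0.025,0.98],"turn":[0,0,-0.04],"claw":0},{"linear":[0.035,0.02,0.98],"turn":[0,0,0],"claw":0},{"linear":[0,0,0.98],"turn":[0,0,0],"claw":0.3},{"linear":[0,0,0.98],"turn":[0,0,0],"claw":0.5},{"linear":[0,0,0.98],"turn":[0,0,0],"claw":0.5},{"linear":[0,0,0.6],"turn":[0,0,0],"claw":0.5},{"linear":[0,0,0.36],"turn":[0,0,0],"claw":0.5},{"linear":[0,0,0],"turn":[0,0,0],"claw":0.5},{"linear":[0,0,0],"turn":[0,0,0],"claw":0.5}], "grip_force": 35}}

```text
time: 2.4
position: [0.4364, -0.2877, 0.0256]
tool_rot: [3.14, 0.085, -0.0]
ft_force: [-0.8, -0.3, 0.0]
grip_width: 0.56
```

Emit:
{"api": "move_arm", "payload": {"deltas": [{"linear":[0,0,0],"turn":[0,0,0],"claw":1},{"linear":[0,0,0],"turn":[0,0,0],"claw":1},{"linear":[0,0,0],"turn":[0,0,0],"claw":1},{"linear":[0,0,0],"turn":[0,0,0],"claw":1},{"linear":[0,0,0],"turn":[0,0,0],"claw":1},{"linear":[0,0,0],"turn":[0,0,0],"claw":1},{"linear":[0,0,0],"turn":[0,0,0],"claw":1},{"linear":[0,0,0],"turn":[0,0,0],"claw":1}], "grip_force": 35}}

```text
time: 3.07
position: [0.437, -0.2865, 0.0259]
tool_rot: [3.14, 0.088, 0.0]
ft_force: [-0.3, 0.5, 3.0]
grip_width: 0.203
```

```bash
python3 - <<'E'
from h import *
go([.42,.05,.12],-9.8)
E
```

```text
t 3.07 pos [ 0.437  -0.2865  0.0259] yaw 3.2 tilt [ 0. -0. -1.] F [-0.3  0.5  3. ] w 0.203
 turn deg 13.0 shift mm [ -74.  -328.7  -94.3]
```

Emit:
{"api": "move_arm", "payload": {"deltas": [{"linear":[0,0,-0.5],"turn":[0,0,0],"claw":1},{"linear":[0,0,-0.8],"turn":[0,0,0],"claw":1},{"linear":[0,0,-0.8],"turn":[0,0,0.8],"claw":1},{"linear":[0,0,-0.9],"turn":[0,0,0.8],"claw":1},{"linear":[0,0,0],"turn":[0,0,0.85],"claw":1},{"linear":[0,0,0],"turn":[0,0,0.8],"claw":1},{"linear":[-0.15,-0.92,0],"turn":[0,0,0],"claw":1},{"linear":[-0.15,-0.92,0],"turn":[0,0,0],"claw":1},{"linear":[-0.15,-0.92,0],"turn":[0,0,0],"claw":1},{"linear":[-0.15,-0.92,0],"turn":[0,0,0],"claw":1},{"linear":[-0.15,-0.92,0],"turn":[0,0,0],"claw":1},{"linear":[-0.15,-0.92,0],"turn":[0,0,0],"claw":1},{"linear":[-0.15,-0.92,0],"turn":[0,0,0],"claw":1},{"linear":[-0.15,-0.92,0],"turn":[0,0,0],"claw":1},{"linear":[-0.15,-0.92,0],"turn":[0,0,0],"claw":1},{"linear":[-0.15,-0.92,0],"turn":[0,0,0],"claw":1},{"linear":[-0.15,-0.92,0],"turn":[0,0,0],"claw":1},{"linear":[0,0,0.9],"turn":[0,0,0],"claw":1},{"linear":[0,0,0.9],"turn":[0,0,0],"claw":1},{"linear":[0,0,0.17],"turn":[0,0,0],"claw":1}]}}

```text
time: 4.73
position: [0.4365, 0.0217, 0.0531]
tool_rot: [3.13, -0.266, -0.01]
ft_force: [-1.5, 0.0, -2.3]
grip_width: 0.203
```

Emit:
{"api": "move_arm", "payload": {"deltas": [{"linear":[0,0,0],"turn":[0,0,0],"claw":1},{"linear":[0,0,0],"turn":[0,0,0],"claw":1}]}}

```text
time: 4.9
position: [0.4398, 0.0211, 0.0568]
tool_rot: [-3.13, 0.269, 0.0]
ft_force: [0.3, 0.3, 0.0]
grip_width: 0.202
```

```bash
python3 - <<'E'
from h import *
go([.4396,.0208,.0569],-9.8)
d=grab('wrist','w1.png');grab('top','top1.png');grab('side','side1.png')
f=lambda im,x,y,w,h,W,H:cv2.resize(im[y:y+h,x:x+w],(W,H),interpolation=cv2.INTER_CUBIC)
w,a,b=[cv2.imread('pics/%s1.png'%n) for n in('wrist'[:1],'top','side')]
cv2.imwrite('pics/c2.png',np.hstack([f(w,200,0,240,300,480,600),np.vstack([f(a,290,200,80,75,320,300),f(b,280,190,80,75,320,300)])]))
E
```

```text
t 4.9 pos [0.4398 0.0211 0.0568] yaw -9.82 tilt [-0.  0. -1.] F [0.3 0.3 0. ] w 0.202
 turn deg -0.02 shift mm [-0.2  0.3 -0.1]
```

View pics/c2.png

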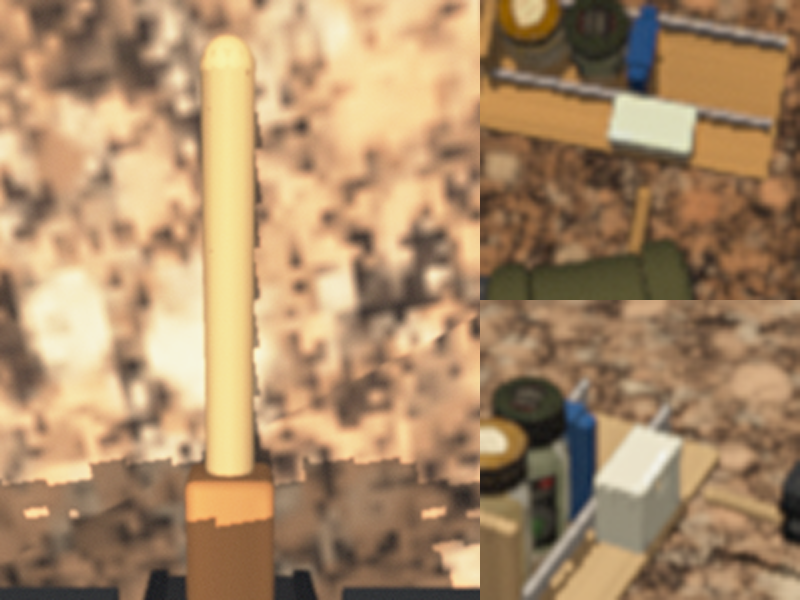

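```bash
python3 - <<'E'
from h import *
w,a,b=[load(n+'1.png') for n in('w','top','side')]
print('tip wrist',onz(w,314,18,.04),'grip shoulder',onz(w,200+229.5/2,474/2,.04), w['K'][0,2])
print('tip tri',tri(a,(330.5,247),b,(280+225/4,190+195/4)))
print('tip top',onz(a,330.5,247,.04))
A=[(616,95),(697,108),(690,155),(610,143)]
B=[(637,427),(682,443),(645,500),(597,487)]
pa=np.array([onz(a,290+(x-480)/4,200+y/4,.054)for x,y in A]);print(pa.round(4),pa.mean(0).round(4))
pb=np.array([onz(b,280+(x-480)/4,190+(y-300)/4,.054)for x,y in B]);print(pb.round(4),pb.mean(0).round(4))
E
```

```text
tip wrist [0.55297842 0.00142993 0.04      ] grip shoulder [0.47312035 0.01496999 0.04      ] 314.76657980441007
tip tri (array([0.55196556, 0.00440581, 0.04046613]), np.float64(0.0012440109226120224))
tip top [0.55263728 0.00448767 0.04      ]
[[ 0.6098  0.0208  0.054 ]
 [ 0.6016 -0.03    0.054 ]
 [ 0.5719 -0.0256  0.054 ]
 [ 0.5794  0.0245  0.054 ]] [ 0.5907 -0.0026  0.054 ]
[[ 0.5991 -0.0269  0.054 ]
 [ 0.571  -0.02    0.054 ]
 [ 0.5783  0.0322  0.054 ]
 [ 0.6064  0.0289  0.054 ]] [0.5887 0.0035 0.054 ]
```

Emit:
{"api": "move_arm", "payload": {"deltas": [{"linear":[0.4,0,0],"turn":[0,0,0],"claw":1},{"linear":[0.4,0,0],"turn":[0,0,0],"claw":1},{"linear":[0.15,0,0],"turn":[0,0,0],"claw":1},{"linear":[0,0,0],"turn":[0,0,0],"claw":1},{"linear":[0,0,0],"turn":[0,0,0],"claw":1}], "grip_force": 50}}

```text
time: 5.47
position: [0.4677, 0.0163, 0.0568]
tool_rot: [-3.13, 0.269, -0.0]
ft_force: [0.4, -0.2, -1.3]
grip_width: 0.2
```

```bash
python3 - <<'E'
from h import *
go([.4396,.0208,.0569],-9.8)
grab('top','top2.png');grab('side','side2.png')
a,b=[cv2.imread('pics/%s2.png'%n) for n in('top','side')]
f=lambda im,x,y,w,h,W,H:cv2.resize(im[y:y+h,x:x+w],(W,H),interpolation=cv2.INTER_CUBIC)
cv2.imwrite('pics/c3.png',np.hstack([f(a,310,215,50,50,400,400),f(b,300,205,50,50,400,400)]))
E
```

```text
t 5.47 pos [0.4677 0.0163 0.0568] yaw -9.81 tilt [ 0.  0. -1.] F [ 0.4 -0.2 -1.3] w 0.2
 turn deg -0.01 shift mm [-28.5   0.4  -0.1]
```

View pics/c3.png

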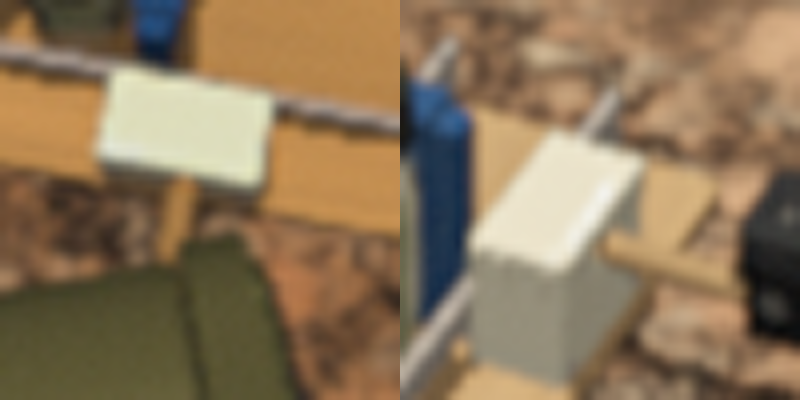

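Emit:
{"api": "move_arm", "payload": {"deltas": [{"linear":[0.1,0,0],"turn":[0,0,0],"claw":1},{"linear":[0,0,0],"turn":[0,0,0],"claw":1},{"linear":[0,0,0],"turn":[0,0,0],"claw":1}]}}

```text
time: 5.82
position: [0.4707, 0.0158, 0.0565]
tool_rot: [3.13, -0.268, 0.0]
ft_force: [-0.4, -0.3, -0.3]
grip_width: 0.204
```

Emit:
{"api": "move_arm", "payload": {"deltas": [{"linear":[0.1,0,0],"turn":[0,0,0],"claw":1},{"linear":[0.1,0,0],"turn":[0,0,0],"claw":1},{"linear":[0,0,0],"turn":[0,0,0],"claw":1},{"linear":[0,0,0],"turn":[0,0,0],"claw":1}]}}

```text
time: 6.15
position: [0.4751, 0.0151, 0.0557]
tool_rot: [3.13, -0.268, -0.006]
ft_force: [-4.9, 0.5, 1.0]
grip_width: 0.199
```

Emit:
{"api": "move_arm", "payload": {"deltas": [{"linear":[0.1,0,0],"turn":[0,0,0],"claw":1},{"linear":[0.1,0,0],"turn":[0,0,0],"claw":1},{"linear":[0,0,0],"turn":[0,0,0],"claw":1},{"linear":[0,0,0],"turn":[0,0,0],"claw":1}]}}

```text
time: 6.48
position: [0.4808, 0.0141, 0.0557]
tool_rot: [3.13, -0.268, -0.007]
ft_force: [-5.7, 0.7, 2.6]
grip_width: 0.204
```

```bash
python3 - <<'E'
from h import *
go([.4396,.0208,.0569],-9.8)
d=grab('top','top3.png')['image'].astype(int)
m=(d[...,2]>1.5*d[...,0])&(d[...,2]>d[...,1]*1.3)&(d[...,2]>60); m[:180]=0;m[260:]=0
v,u=np.where(m&(np.arange(640)>295)&(np.arange(640)<380));print(len(u),u.mean(),v.mean())
d=load('top2.png')['image'].astype(int)
m=(d[...,2]>1.5*d[...,0])&(d[...,2]>d[...,1]*1.3)&(d[...,2]>60); m[:180]=0;m[260:]=0
v,u=np.where(m&(np.arange(640)>295)&(np.arange(640)<380));print(len(u),u.mean(),v.mean())
E
```

```text
t 6.48 pos [0.4808 0.0141 0.0557] yaw -9.79 tilt [-0.004  0.    -1.   ] F [-5.7  0.7  2.6] w 0.204
 turn deg 0.01 shift mm [-41.7   0.4  -1. ]
82 352.2439024390244 213.97560975609755
103 329.97087378640776 211.11650485436894
```

Emit:
{"api": "move_arm", "payload": {"deltas": [{"linear":[-0.3,0,0],"turn":[0,0,0],"claw":1},{"linear":[-0.55,0,0],"turn":[0,0,0],"claw":1},{"linear":[-0.55,0,0],"turn":[0,0,0],"claw":1},{"linear":[0,0,0],"turn":[0,0,0],"claw":1},{"linear":[0.15,0.5,0],"turn":[0,0,0],"claw":1},{"linear":[0.15,0.94,0],"turn":[0,0,0],"claw":1},{"linear":[0.15,0.94,0],"turn":[0,0,0],"claw":1},{"linear":[0.15,0.94,0],"turn":[0,0,0],"claw":1},{"linear":[0.15,0.94,0],"turn":[0,0,0],"claw":1},{"linear":[0.13,0.94,0],"turn":[0,0,0],"claw":1},{"linear":[0,0.4,0],"turn":[0,0,0],"claw":1},{"linear":[0,0,0.4],"turn":[0,0,0],"claw":1},{"linear":[0,0,0.35],"turn":[0,0,0],"claw":1},{"linear":[0,0,0.1],"turn":[0,0,0],"claw":1},{"linear":[0,0,0],"turn":[0,0,0],"claw":1},{"linear":[0,0,0],"turn":[0,0,0],"claw":1}]}}

```text
time: 7.87
position: [0.4389, -0.1484, 0.0308]
tool_rot: [-3.13, 0.266, 0.0]
ft_force: [-0.4, -0.1, -0.4]
grip_width: 0.207
```

Emit:
{"api": "move_arm", "payload": {"deltas": [{"linear":[0,0,0.08],"turn":[0,0,0],"claw":1},{"linear":[0,0,0.07],"turn":[0,0,0],"claw":1},{"linear":[0,0,0],"turn":[0,0,0],"claw":1},{"linear":[0,0,0],"turn":[0,0,0],"claw":0.6},{"linear":[0,0,0],"turn":[0,0,0],"claw":0.5},{"linear":[0,0,0],"turn":[0,0,0],"claw":0.4},{"linear":[0,0,0],"turn":[0,0,0],"claw":0.4},{"linear":[0,0,0],"turn":[0,0,0],"claw":0.4},{"linear":[0,0,-0.4],"turn":[0,0,0],"claw":0.4},{"linear":[0,0,-1],"turn":[0,0,0],"claw":0.2},{"linear":[0,0,-1],"turn":[0,0,0],"claw":0.1},{"linear":[0,0,-1],"turn":[0,0,0],"claw":0},{"linear":[0,0,-1],"turn":[0,0,0],"claw":0},{"linear":[0,0,-1],"turn":[0,0,0],"claw":0},{"linear":[0,0,0],"turn":[0,0,0],"claw":0}]}}

```text
time: 9.12
position: [0.4421, -0.1502, 0.1946]
tool_rot: [3.126, -0.268, 0.016]
ft_force: [1.9, -0.2, -0.1]
grip_width: 0.95
```

```bash
python3 - <<'E'
from h import *
go([.43,.2,.2],55)
E
```

```text
t 9.12 pos [ 0.4421 -0.1502  0.1946] yaw -9.8 tilt [ 0.01  -0.005 -1.   ] F [ 1.9 -0.2 -0.1] w 0.95
 turn deg -64.8 shift mm [ 279.9 -210.7   -7.1]
```

Emit:
{"api": "move_arm", "payload": {"deltas": [{"linear":[0,0,-0.3],"turn":[0,0,-1],"claw":0},{"linear":[0,0,-0.3],"turn":[0,0,-1],"claw":0},{"linear":[0,0,-0.3],"turn":[0,0,-1],"claw":0},{"linear":[0,0,0],"turn":[0,0,-1],"claw":0},{"linear":[0,0,0],"turn":[0,0,-1],"claw":0},{"linear":[0,0,0],"turn":[0,0,-1],"claw":0},{"linear":[0,0,0],"turn":[0,0,-1],"claw":0},{"linear":[0,0,0],"turn":[0,0,-1],"claw":0},{"linear":[0,0,0],"turn":[0,0,-1],"claw":0},{"linear":[0,0,0],"turn":[0,0,-1],"claw":0},{"linear":[0,0,0],"turn":[0,0,-1],"claw":0},{"linear":[0,0,0],"turn":[0,0,-1],"claw":0},{"linear":[0,0,0],"turn":[0,0,-1],"claw":0},{"linear":[0,0,0],"turn":[0,0,-1],"claw":0},{"linear":[0,0,0],"turn":[0,0,-1],"claw":0},{"linear":[0,0,0],"turn":[0,0,-1],"claw":0},{"linear":[0,0,0],"turn":[0,0,-0.2],"claw":0}]}}

```text
time: 10.53
position: [0.4384, -0.149, 0.215]
tool_rot: [-2.785, -1.454, 0.001]
ft_force: [-0.1, 0.4, -0.1]
grip_width: 0.998
```

Emit:
{"api": "move_arm", "payload": {"deltas": [{"linear":[0.93,-0.7,0],"turn":[0,0,0],"claw":0},{"linear":[0.93,-0.7,0],"turn":[0,0,0],"claw":0},{"linear":[0.93,-0.7,0],"turn":[0,0,0],"claw":0},{"linear":[0.93,-0.7,0],"turn":[0,0,0],"claw":0},{"linear":[0.93,-0.7,0],"turn":[0,0,0],"claw":0},{"linear":[0.93,-0.7,0],"turn":[0,0,0],"claw":0},{"linear":[0.93,-0.7,0],"turn":[0,0,0],"claw":0},{"linear":[0.93,-0.7,0],"turn":[0,0,0],"claw":0},{"linear":[0.93,-0.7,0],"turn":[0,0,0],"claw":0},{"linear":[0.93,-0.7,0],"turn":[0,0,0],"claw":0},{"linear":[0,0,0],"turn":[0,0,0],"claw":0},{"linear":[0,0,0],"turn":[0,0,0],"claw":0}]}}

```text
time: 11.53
position: [0.4259, 0.202, 0.2153]
tool_rot: [-2.783, -1.456, 0.0]
ft_force: [0.4, -1.2, -0.8]
grip_width: 0.999
```

```bash
python3 - <<'E'
from h import *
go([.43,.262,.095],55)
d=grab('wrist','w4.png');grab('top','top4.png')
w,a=[cv2.imread('pics/%s4.png'%n) for n in('w','top')]
f=lambda im,x,y,w,h,W,H:cv2.resize(im[y:y+h,x:x+w],(W,H),interpolation=cv2.INTER_CUBIC)
cv2.imwrite('pics/c4.png',np.vstack([f(w,0,0,640,300,640,300),f(a,280,180,160,75,640,300)]))
E
```

```text
t 11.53 pos [0.4259 0.202  0.2153] yaw 55.22 tilt [-0.  0. -1.] F [ 0.4 -1.2 -0.8] w 0.999
 turn deg 0.22 shift mm [ 51.5 -31.  120.3]
```

View pics/c4.png

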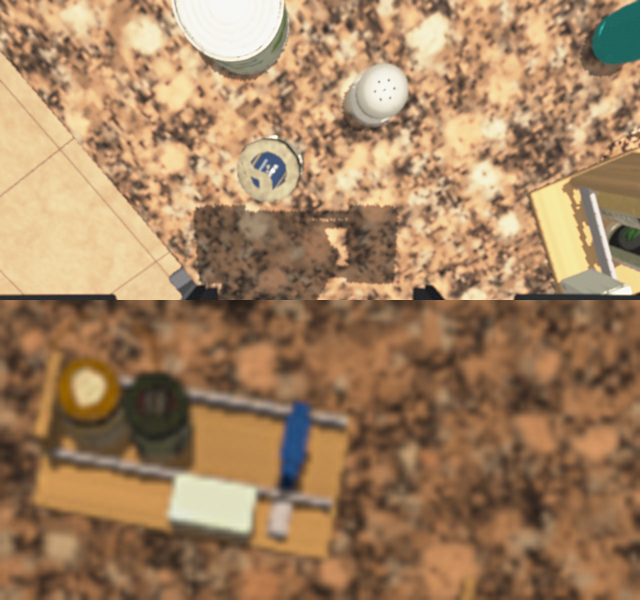

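```bash
python3 - <<'E'
from h import *
d=load('w4.png'); j=onz(d,268.5,168.5,.105);print(j,onz(d,383,90,.088),onz(d,232,20,.058))
go([j[0],j[1],.079],55)
a=load('top4.png')
for x,y in[(302,407),(288,487)]: print(onz(a,280+x/4,180+(y-300)/4,.088))
for x,y in[(90,388),(158,402)]: print(onz(a,280+x/4,180+(y-300)/4,.113))
E
```

```text
[0.43302491 0.26371794 0.105     ] [0.52044101 0.26147247 0.088     ] [0.46519718 0.35718655 0.058     ]
t 11.63 pos [0.4266 0.1989 0.2151] yaw 54.92 tilt [-0.001 -0.001 -1.   ] F [0.  0.3 0.2] w 1.001
 turn deg -0.08 shift mm [ 56.9 -31.9 136. ]
[ 0.64674296 -0.05690373  0.088     ]
[ 0.59717406 -0.04817273  0.088     ]
[0.65375686 0.071787   0.113     ]
[0.64515162 0.03071321 0.113     ]
```

Emit:
{"api": "move_arm", "payload": {"deltas": [{"linear":[0.95,-0.53,0],"turn":[0,0,0],"claw":0},{"linear":[0.95,-0.53,0.2],"turn":[0,0,0],"claw":0},{"linear":[0,0,0.9],"turn":[0,0,0],"claw":0},{"linear":[0,0,0.9],"turn":[0,0,0],"claw":0},{"linear":[0,0,0.9],"turn":[0,0,0],"claw":0},{"linear":[0,0,0.9],"turn":[0,0,0],"claw":0},{"linear":[0,0,0.75],"turn":[0,0,0],"claw":0},{"linear":[0,0,0],"turn":[0,0,0],"claw":0},{"linear":[0,0,0],"turn":[0,0,0],"claw":0.3},{"linear":[0,0,0],"turn":[0,0,0],"claw":0.35}], "grip_force": 10}}

```text
time: 12.47
position: [0.4343, 0.2644, 0.08]
tool_rot: [2.788, 1.448, 0.002]
ft_force: [-0.2, 0.4, 0.0]
grip_width: 0.919
```

```bash
python3 - <<'E'
from h import *
go([.433,.2637,.078],55)
E
```

```text
t 12.47 pos [0.4343 0.2644 0.08  ] yaw 54.9 tilt [ 0.001  0.    -1.   ] F [-0.2  0.4  0. ] w 0.919
 turn deg -0.1 shift mm [-1.4 -0.7  2. ]
```

Emit:
{"api": "move_arm", "payload": {"deltas": [{"linear":[-0.04,-0.02,0.05],"turn":[0,0,0],"claw":0.4},{"linear":[0,0,0],"turn":[0,0,0],"claw":0.45},{"linear":[0,0,0],"turn":[0,0,0],"claw":0.48},{"linear":[0,0,0],"turn":[0,0,0],"claw":0.5},{"linear":[0,0,0],"turn":[0,0,0],"claw":0.52},{"linear":[0,0,0],"turn":[0,0,0],"claw":0.55},{"linear":[0,0,0],"turn":[0,0,0],"claw":0.6},{"linear":[0,0,0],"turn":[0,0,0],"claw":0.8},{"linear":[0,0,0],"turn":[0,0,0],"claw":1},{"linear":[0,0,0],"turn":[0,0,0],"claw":1}], "grip_force": 20}}

```text
time: 13.3
position: [0.4322, 0.2642, 0.0775]
tool_rot: [2.786, 1.451, 0.0]
ft_force: [-0.1, -0.6, 2.6]
grip_width: 0.465
```

Emit:
{"api": "move_arm", "payload": {"deltas": [{"linear":[0,0,-0.4],"turn":[0,0,0],"claw":1},{"linear":[0,0,-0.8],"turn":[0,0,0],"claw":1},{"linear":[0,0,-0.8],"turn":[0,0,0],"claw":1},{"linear":[0,0,-0.8],"turn":[0,0,0],"claw":1},{"linear":[0,0,-0.8],"turn":[0,0,0],"claw":1},{"linear":[0,0,-0.8],"turn":[0,0,0],"claw":1},{"linear":[0,0,0],"turn":[0,0,0],"claw":1},{"linear":[0,0,0],"turn":[0,0,0],"claw":1}], "grip_force": 25}}

```text
time: 13.97
position: [0.4326, 0.2647, 0.211]
tool_rot: [2.786, 1.45, 0.005]
ft_force: [-1.0, -0.7, -1.0]
grip_width: 0.464
```

```bash
python3 - <<'E'
from h import *
a=load('top4.png')
for ps in ([(125,385),(345,421)],[(58,456),(330,504)],[(38,500),(325,555)]):
    for x,y in ps:
        p=onz(a,280+x/4,180+(y-300)/4,.034 if y<504.5 and x!=38 else .008); c=np.radians(-9.8)
        print(p.round(4), 'xc',p[0]*np.cos(c)+p[1]*np.sin(c))
c=np.radians(-9.8);M=np.array([[np.cos(c),-np.sin(c)],[np.sin(c),np.cos(c)]])
t=M@[.6275,.1275-.033];print(t)
go([*t,.2],80.2)
E
```

```text
[0.6713 0.0541 0.034 ] xc 0.6523353518027999
[ 0.6478 -0.0866  0.034 ] xc 0.6531041887220118
[0.6252 0.0967 0.034 ] xc 0.5996105525448063
[ 0.5943 -0.0767  0.034 ] xc 0.5987003743885099
[0.6005 0.1115 0.008 ] xc 0.572743759080682
[ 0.5647 -0.0747  0.008 ] xc 0.5691918435223475
[ 0.63442825 -0.01368541]
t 13.97 pos [0.4326 0.2647 0.211 ] yaw 55.01 tilt [ 0.003  0.    -1.   ] F [-1.  -0.7 -1. ] w 0.464
 turn deg -25.19 shift mm [-240.   246.2   11.5]
```

Emit:
{"api": "move_arm", "payload": {"deltas": [{"linear":[0,0,-0.2],"turn":[0,0,-0.9],"claw":1},{"linear":[0,0,-0.2],"turn":[0,0,-0.9],"claw":1},{"linear":[0,0,-0.2],"turn":[0,0,-0.9],"claw":1},{"linear":[0,0,-0.1],"turn":[0,0,-0.9],"claw":1},{"linear":[0,0,0],"turn":[0,0,-0.9],"claw":1},{"linear":[0,0,0],"turn":[0,0,-0.9],"claw":1},{"linear":[0,0,0],"turn":[0,0,-0.9],"claw":1},{"linear":[-0.8,0.82,0],"turn":[0,0,0],"claw":1},{"linear":[-0.8,0.82,0],"turn":[0,0,0],"claw":1},{"linear":[-0.8,0.82,0],"turn":[0,0,0],"claw":1},{"linear":[-0.8,0.82,0],"turn":[0,0,0],"claw":1},{"linear":[-0.8,0.82,0],"turn":[0,0,0],"claw":1},{"linear":[-0.8,0.82,0],"turn":[0,0,0],"claw":1},{"linear":[-0.8,0.82,0],"turn":[0,0,0],"claw":1},{"linear":[-0.8,0.82,0],"turn":[0,0,0],"claw":1},{"linear":[-0.8,0.82,0],"turn":[0,0,0],"claw":1},{"linear":[-0.8,0.82,0],"turn":[0,0,0],"claw":1},{"linear":[0,0,0],"turn":[0,0,0],"claw":1},{"linear":[0,0,0],"turn":[0,0,0],"claw":1},{"linear":[0,0,0],"turn":[0,0,0],"claw":1}]}}

```text
time: 15.63
position: [0.6326, -0.0133, 0.2289]
tool_rot: [-2.4, -2.022, 0.002]
ft_force: [0.4, 0.9, -0.7]
grip_width: 0.463
```

```bash
python3 - <<'E'
from h import *
c=np.radians(-9.8);M=np.array([[np.cos(c),-np.sin(c)],[np.sin(c),np.cos(c)]])
t=M@[.6265,.1275-.033]
go([*t,.0855],80.2)
d=grab('wrist','w5.png');grab('side','side5.png')
w,a=[cv2.imread('pics/%s5.png'%n) for n in('w','side')]
f=lambda im,x,y,w,h,W,H:cv2.resize(im[y:y+h,x:x+w],(W,H),interpolation=cv2.INTER_CUBIC)
cv2.imwrite('pics/c5.png',np.hstack([f(w,180,0,280,360,466,600),f(a,250,130,83,150,332,600)]))
E
```

```text
t 15.63 pos [ 0.6326 -0.0133  0.2289] yaw 80.24 tilt [-0.003  0.002 -1.   ] F [ 0.4  0.9 -0.7] w 0.463
 turn deg 0.04 shift mm [ -0.2   1.3 143.4]
```

View pics/c5.png

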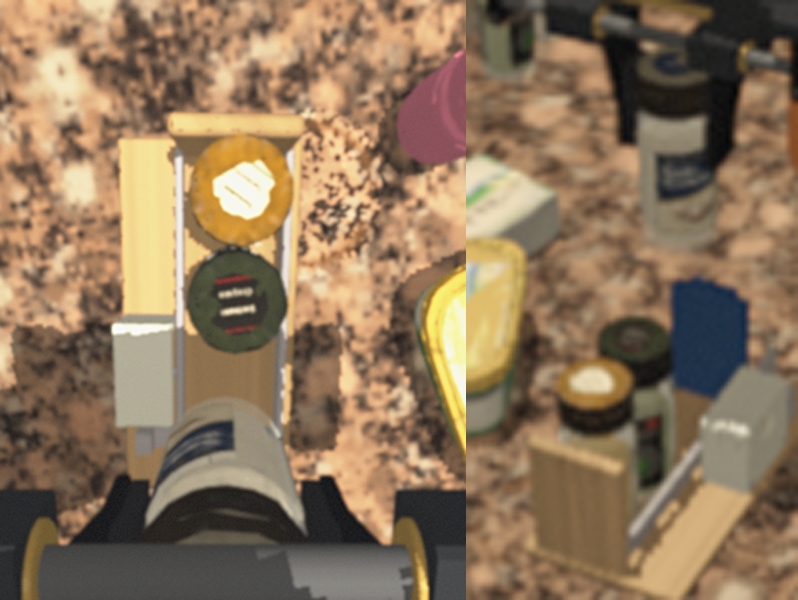

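```bash
python3 - <<'E'
from h import *
d=load('w5.png');c=np.radians(-9.8);M=np.array([[np.cos(c),-np.sin(c)],[np.sin(c),np.cos(c)]])
for n,x,y,z in[('L',179,200,.034),('L',180,350,.034),('L',180.5,420,.034),('R',291.5,170,.034),('R',284,365,.034),('R',282,420,.034),('p1',242,190,.113),('p2',238,300,.113),('wall',235,136,.087),('cover',113,425,.054),('cover',175,330,.054),('p2low',238,350,.113)]:
    p=onz(d,180+x/1.664,y/1.664,z);print(n,p.round(4),(M.T@p[:2]).round(4))
E
```

```text
L [0.6247 0.0769 0.034 ] [0.6025 0.1821]
L [0.6111 0.0034 0.034 ] [0.6016 0.1074]
L [ 0.6042 -0.0343  0.034 ] [0.6012 0.069 ]
R [0.6812 0.0812 0.034 ] [0.6575 0.1959]
R [ 0.6638 -0.0138  0.034 ] [0.6564 0.0994]
R [ 0.6583 -0.0436  0.034 ] [0.6561 0.0691]
p1 [0.6536 0.0721 0.113 ] [0.6318 0.1823]
p2 [0.6454 0.0321 0.113 ] [0.6305 0.1415]
wall [0.6549 0.0942 0.087 ] [0.6293 0.2043]
cover [ 0.5722 -0.0256  0.054 ] [0.5682 0.0722]
cover [0.6126 0.0168 0.054 ] [0.6008 0.1209]
p2low [0.6422 0.0125 0.113 ] [0.6307 0.1216]
```

Emit:
{"api": "move_arm", "payload": {"deltas": [{"linear":[0,0.09,0.4],"turn":[0,0,0],"claw":1},{"linear":[0,0,0.8],"turn":[0,0,0],"claw":1},{"linear":[0,0,0.8],"turn":[0,0,0],"claw":1},{"linear":[0,0,0.6],"turn":[0,0,0],"claw":1},{"linear":[0,0,0.5],"turn":[0,0,0],"claw":1},{"linear":[0,0,0.4],"turn":[0,0,0],"claw":1},{"linear":[0,0,0.3],"turn":[0,0,0],"claw":1},{"linear":[0,0,0.3],"turn":[0,0,0],"claw":1},{"linear":[0,0,0.2],"turn":[0,0,0],"claw":1},{"linear":[0,0,0.2],"turn":[0,0,0],"claw":1},{"linear":[0,0,0],"turn":[0,0,0],"claw":1},{"linear":[0,0,0],"turn":[0,0,0],"claw":1}]}}

```text
time: 16.73
position: [0.6364, -0.0146, 0.0955]
tool_rot: [2.403, 2.023, 0.0]
ft_force: [0.1, -0.1, -0.5]
grip_width: 0.465
```

Emit:
{"api": "move_arm", "payload": {"deltas": [{"linear":[0,0,0.15],"turn":[0,0,0],"claw":1},{"linear":[0,0,0.1],"turn":[0,0,0],"claw":1},{"linear":[0,0,0.05],"turn":[0,0,0],"claw":1},{"linear":[0,0,0],"turn":[0,0,0],"claw":1},{"linear":[0,0,0],"turn":[0,0,0],"claw":1}]}}

```text
time: 17.15
position: [0.6363, -0.0147, 0.0864]
tool_rot: [2.403, 2.024, -0.0]
ft_force: [0.6, 0.7, -0.8]
grip_width: 0.464
```

```bash
python3 - <<'E'
from h import *
go([.6364,-.0146,.0855],80.2)
d=grab('wrist','w6.png');grab('side','side6.png')
w,a=[cv2.imread('pics/%s6.png'%n) for n in('w','side')]
f=lambda im,x,y,w,h,W,H:cv2.resize(im[y:y+h,x:x+w],(W,H),interpolation=cv2.INTER_CUBIC)
cv2.imwrite('pics/c6.png',np.hstack([f(w,160,0,320,360,400,450),f(a,250,180,100,112,400,450)]))
E
```

```text
t 17.15 pos [ 0.6363 -0.0147  0.0864] yaw 80.2 tilt [-0. -0. -1.] F [ 0.6  0.7 -0.8] w 0.464
 turn deg 0.0 shift mm [0.1 0.1 0.9]
```

View pics/c6.png

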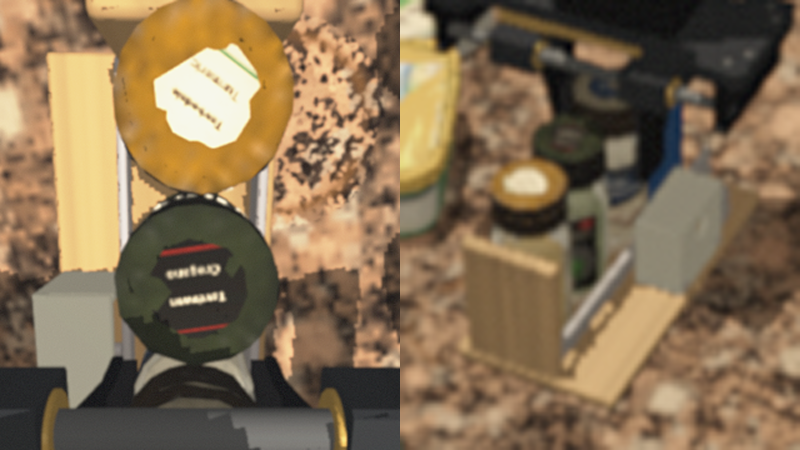

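Emit:
{"api": "move_arm", "payload": {"deltas": [{"linear":[0,0,0.04],"turn":[0,0,0],"claw":1},{"linear":[0,0,0.03],"turn":[0,0,0],"claw":1},{"linear":[0,0,0],"turn":[0,0,0],"claw":1},{"linear":[0,0,0],"turn":[0,0,0],"claw":1}]}}

```text
time: 17.58
position: [0.6367, -0.0146, 0.0855]
tool_rot: [2.402, 2.023, 0.001]
ft_force: [-1.5, -1.0, 5.3]
grip_width: 0.462
```

Touching the floor (5 N). Release and rise.

Emit:
{"api": "move_arm", "payload": {"deltas": [{"linear":[0,0,0],"turn":[0,0,0],"claw":0.5},{"linear":[0,0,0],"turn":[0,0,0],"claw":0.4},{"linear":[0,0,0],"turn":[0,0,0],"claw":0.3},{"linear":[0,0,0],"turn":[0,0,0],"claw":0.2},{"linear":[0,0,0],"turn":[0,0,0],"claw":0.2},{"linear":[0,0,0],"turn":[0,0,0],"claw":0.2},{"linear":[0,0,-0.3],"turn":[0,0,0],"claw":0.2},{"linear":[0,0,-0.7],"turn":[0,0,0],"claw":0.2},{"linear":[0,0,-1],"turn":[0,0,0],"claw":0.2},{"linear":[0,0,-1],"turn":[0,0,0],"claw":0.4},{"linear":[0,0,-1],"turn":[0,0,0],"claw":0.6},{"linear":[0,0,-1],"turn":[0,0,0],"claw":1},{"linear":[0,0,0],"turn":[0,0,0],"claw":1},{"linear":[0,0,0],"turn":[0,0,0],"claw":1}]}}

```text
time: 18.75
position: [0.6375, -0.0142, 0.2374]
tool_rot: [2.4, 2.021, 0.006]
ft_force: [-0.4, -0.3, -1.5]
grip_width: 0.51
```

```bash
python3 - <<'E'
from h import *
c=np.radians(-9.8);M=np.array([[np.cos(c),-np.sin(c)],[np.sin(c),np.cos(c)]])
t=M@[.628,.1275-.110]; print(t)
go([*t,.22],80.2)
E
```

```text
[ 0.62181483 -0.08964693]
t 18.75 pos [ 0.6375 -0.0142  0.2374] yaw 80.21 tilt [ 0.005 -0.    -1.   ] F [-0.4 -0.3 -1.5] w 0.51
 turn deg 0.01 shift mm [-77.   -2.8  17.4]
```

Emit:
{"api": "move_arm", "payload": {"deltas": [{"linear":[-0.86,-0.04,0],"turn":[0,0,0],"claw":1},{"linear":[-0.86,-0.04,0],"turn":[0,0,0],"claw":1},{"linear":[-0.86,0,0],"turn":[0,0,0],"claw":1},{"linear":[0,0,0.7],"turn":[0,0,0],"claw":1},{"linear":[0,0,0.9],"turn":[0,0,0],"claw":1},{"linear":[0,0,0.9],"turn":[0,0,0],"claw":1},{"linear":[0,0,0.9],"turn":[0,0,0],"claw":1},{"linear":[0,0,0.9],"turn":[0,0,0],"claw":1},{"linear":[0,0,0.9],"turn":[0,0,0],"claw":1},{"linear":[0,0,0],"turn":[0,0,0],"claw":1},{"linear":[0,0,0],"turn":[0,0,0],"claw":1}], "grip_force": 20}}

```text
time: 19.67
position: [0.6189, -0.0903, 0.0764]
tool_rot: [-2.4, -2.021, 0.005]
ft_force: [-0.0, -0.3, 0.1]
grip_width: 0.006
```

```bash
python3 - <<'E'
from h import *
c=np.radians(-9.8);M=np.array([[np.cos(c),-np.sin(c)],[np.sin(c),np.cos(c)]])
go([*(M@[.628,.1275-.071]),.08],80.2)
grab('side','side7.png');grab('top','top7.png')
w,a=[cv2.imread('pics/%s7.png'%n) for n in('top','side')]
f=lambda im,x,y,w,h,W,H:cv2.resize(im[y:y+h,x:x+w],(W,H),interpolation=cv2.INTER_CUBIC)
cv2.imwrite('pics/c7.png',np.hstack([f(w,280,170,120,135,400,450),f(a,250,170,100,112,400,450)]))
E
```

```text
t 19.67 pos [ 0.6189 -0.0903  0.0764] yaw 80.22 tilt [-0.005  0.001 -1.   ] F [-0.  -0.3  0.1] w 0.006
 turn deg 0.02 shift mm [40.1  2.7 -3.6]
```

View pics/c7.png

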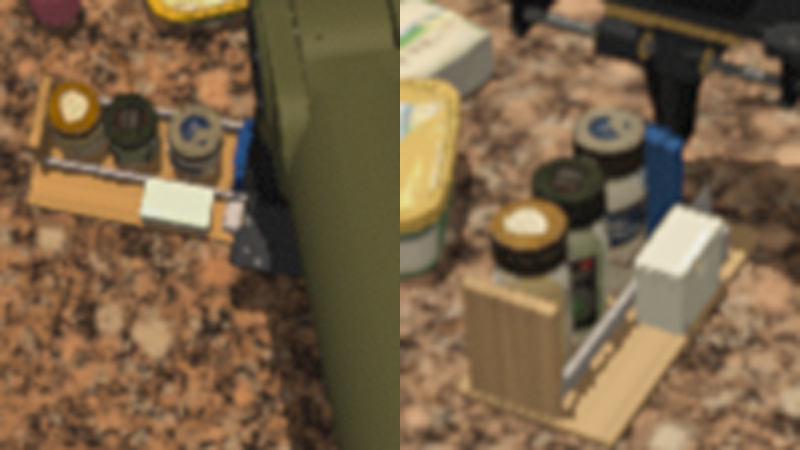

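Emit:
{"api": "move_arm", "payload": {"deltas": [{"linear":[0.3,0.08,-0.1],"turn":[0,0,0],"claw":1},{"linear":[0.3,0,0],"turn":[0,0,0],"claw":1},{"linear":[0.2,0,0],"turn":[0,0,0],"claw":1},{"linear":[0,0,0],"turn":[0,0,0],"claw":1}]}}

```text
time: 20.1
position: [0.6284, -0.0647, 0.0829]
tool_rot: [2.399, 2.026, 0.004]
ft_force: [0.9, 0.3, -0.2]
grip_width: 0.009
```

Emit:
{"api": "move_arm", "payload": {"deltas": [{"linear":[0.12,0,0],"turn":[0,0,0],"claw":1},{"linear":[0.12,0,0],"turn":[0,0,0],"claw":1},{"linear":[0,0,0],"turn":[0,0,0],"claw":1}]}}

```text
time: 20.35
position: [0.6286, -0.0601, 0.0816]
tool_rot: [2.402, 2.023, -0.0]
ft_force: [-1.1, -1.0, 0.5]
grip_width: 0.009
```

Emit:
{"api": "move_arm", "payload": {"deltas": [{"linear":[0.1,0,0],"turn":[0,0,0],"claw":1},{"linear":[0.05,0,0],"turn":[0,0,0],"claw":1},{"linear":[0,0,0],"turn":[0,0,0],"claw":1}]}}

```text
time: 20.6
position: [0.6293, -0.056, 0.0814]
tool_rot: [2.403, 2.023, -0.0]
ft_force: [0.7, -2.8, 1.3]
grip_width: 0.008
```

Emit:
{"api": "move_arm", "payload": {"deltas": [{"linear":[0.1,0,0],"turn":[0,0,0],"claw":1},{"linear":[0,0,0],"turn":[0,0,0],"claw":1},{"linear":[0,0,0],"turn":[0,0,0],"claw":1}]}}

```text
time: 20.85
position: [0.6299, -0.0529, 0.0813]
tool_rot: [2.403, 2.023, 0.0]
ft_force: [0.2, -3.4, 1.4]
grip_width: 0.006
```

Emit:
{"api": "move_arm", "payload": {"deltas": [{"linear":[0.1,0,0],"turn":[0,0,0],"claw":1},{"linear":[0,0,0],"turn":[0,0,0],"claw":1},{"linear":[0,0,0],"turn":[0,0,0],"claw":1}]}}

```text
time: 21.1
position: [0.63, -0.0521, 0.0813]
tool_rot: [2.403, 2.021, -0.004]
ft_force: [-0.6, -7.1, 2.8]
grip_width: 0.007
```

Emit:
{"api": "move_arm", "payload": {"deltas": [{"linear":[0.06,0,0],"turn":[0,0,0],"claw":1},{"linear":[0,0,0],"turn":[0,0,0],"claw":1},{"linear":[0,0,0],"turn":[0,0,0],"claw":1}]}}

```text
time: 21.35
position: [0.6301, -0.052, 0.0814]
tool_rot: [2.403, 2.019, -0.007]
ft_force: [-1.2, -9.0, 3.4]
grip_width: 0.003
```

Emit:
{"api": "move_arm", "payload": {"deltas": [{"linear":[0.06,0,0],"turn":[0,0,0],"claw":1},{"linear":[0,0,0],"turn":[0,0,0],"claw":1},{"linear":[0,0,0],"turn":[0,0,0],"claw":1}]}}

```text
time: 21.6
position: [0.6301, -0.0519, 0.0813]
tool_rot: [2.404, 2.017, -0.01]
ft_force: [-1.8, -11.5, 4.4]
grip_width: 0.004
```

Emit:
{"api": "move_arm", "payload": {"deltas": [{"linear":[-0.1,0,0],"turn":[0,0,0],"claw":1},{"linear":[-0.2,0,0],"turn":[0,0,0],"claw":1},{"linear":[-0.5,0,0],"turn":[0,0,0],"claw":1},{"linear":[-0.8,0,0],"turn":[0,0,0],"claw":1},{"linear":[0,0,-0.8],"turn":[0,0,0],"claw":1},{"linear":[0,0,-1],"turn":[0,0,0],"claw":1},{"linear":[0,0,-1],"turn":[0,0,0],"claw":1},{"linear":[0,0,-1],"turn":[0,0,0],"claw":1},{"linear":[0,0,-1],"turn":[0,0,0],"claw":1},{"linear":[-0.9,0,0],"turn":[0,0,0],"claw":1},{"linear":[-0.9,0,0],"turn":[0,0,0],"claw":1},{"linear":[-0.9,0,0],"turn":[0,0,0],"claw":1},{"linear":[-0.9,0,0],"turn":[0,0,0],"claw":1},{"linear":[0,0,0],"turn":[0,0,0],"claw":1},{"linear":[0,0,0],"turn":[0,0,0],"claw":1},{"linear":[0,0,0],"turn":[0,0,0],"claw":1}]}}

```text
time: 22.93
position: [0.6045, -0.1977, 0.2249]
tool_rot: [-2.399, -2.025, -0.002]
ft_force: [0.2, -0.1, 0.3]
grip_width: 0.003
```

```bash
python3 - <<'E'
from h import *
go([.6,-.2,.2])
grab('side','side8.png');grab('top','top8.png')
w,a=[cv2.imread('pics/%s8.png'%n) for n in('top','side')]
f=lambda im,x,y,w,h,W,H:cv2.resize(im[y:y+h,x:x+w],(W,H),interpolation=cv2.INTER_CUBIC)
cv2.imwrite('pics/c8.png',np.hstack([np.vstack([f(w,280,185,100,75,400,300),f(w,140,170,360,270,400,300)]),np.vstack([f(a,250,180,90,68,400,300),f(a,230,160,280,210,400,300)])]))
E
```

```text
t 22.93 pos [ 0.6045 -0.1977  0.2249] yaw 80.31 tilt [-0.     0.003 -1.   ] F [ 0.2 -0.1  0.3] w 0.003
 turn deg 0 shift mm [-3.1 -4.  24.9]
```

View pics/c8.png

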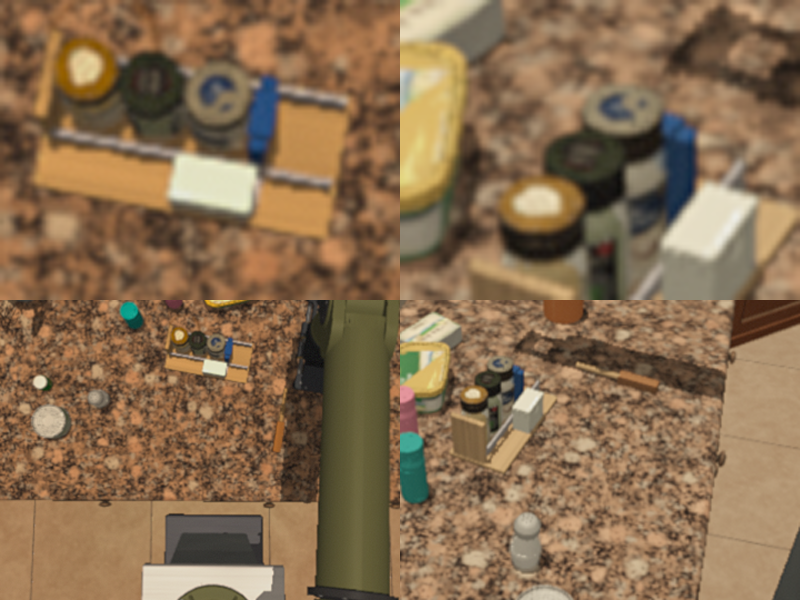

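```bash
python3 -c "
from bench import ctrl
print(ctrl.close_job())"
```

```text
the job is handed in; nothing more can be done
None
```

The job is done and handed in at about 23 s of the 72 s allowed.

- **Release:** I pressed the catch through the hole with the dowel, and the end stop sprang open by about 54 mm. The dowel is back on the worktop, lying flat in front of the caddy and to its right.
- **Packing:** The third jar stands upright in the row with the other two. I then pushed the stop until it no longer moved. Going from 7 N to 11.5 N shifted it only about 0.2 mm, so the three jars have no noticeable play.
- **Final pictures:** All three jars are upright and about 40 mm apart, with the stop against the third one. The salt shaker and tins looked where they had been by eye (I did not measure them again). In the final crops the mug is cut off in the side view and hidden by the arm in the top view, but nothing went near it.
- **Force and disagreements:** The highest wrist force I read was about 12 N. No check failed. The cameras disagreed with each other by 2–3 mm, and I allowed for that.

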